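# Tip the marking pen into its holder

## Task

In the trim workshop a blue marking pen lies in the tip-up tray. Slide the yellow holder by its wooden post fully home against the stand's stop bar, square and centred under the tray's mouth; then swing the tray up steeply by its red handle so that the pen slides end-down into the holder, and lower the tray back to level. Leave the holder there, do not touch the pen, and leave the other things on the table alone.

Things in the scene. Friction and masses are not known exactly. Their poses are not given: they have to be found in the camera images.
- stand: Fixed plywood stand. Origin on the table below the tray's hinge; z up; the tray runs from the hinge along +y, its mouth opens to -y. Base plate 100 wide (x), y=12 to 202. Grey guide throat over the holder's place, open above and below: outer faces x=+-24, y=-41, z=118 to 180. Two columns at x=+-29, y=12 to 42, up to z=162. Sizes in mm.
- seat (a point): Point on the table at x=0, y=-13 in the stand's frame, axes as the stand's. When the holder is home its origin lies here and its axes match. The stand's stop bar (100 wide, 30 high) has its face 25 beyond this point, at stand y=+12, looking to -y.
- tray (a joint): Angle of the tray about its hinge (along the stand's x, at stand y=0, z=140): 0 level, at rest on the stand; grows as the handle end rises, at most 1.3 rad. It falls back to level when let go. Aluminium channel, inside 24 wide, 24 deep, 150 long, closed at the handle end, open at the hinge end.
- tray_handle (a point): Middle of the red handle bar at the tray's end: round bar 10 in diameter along the stand's x, 58 clear length between its side arms, with 37 free between the bar and the tray's end wall. 196 from the hinge along the tray and 10 above its floor (stand y=196, z=150 when level). Its axes turn with the tray.
- marker: Blue marking pen with a white band, round, 18 in diameter, 115 long with domed ends. Origin at its middle; its y axis runs along it, the leading (banded) end at -y. It lies in the tray with its y axis along the tray. When it stands in the holder, banded end down, y points up.
- holder: Loose holder, 0.5 kg: yellow square pot, 50 outside, 42 inside, walls 4, rim at z=110, inner floor z=14, on a wooden sled 50 wide (x), 10 thick, y=-137 to +25. Origin on the underside below the pot's centre; +y points from the post to the pot and leads when slid home: the end face at y=+25 meets the stop bar.
- holder_post (a point): Centre of the top of the holder's dark wooden post, at y=-120, z=85 in the holder's frame; post 30 wide (x), 16 thick (y), from z=10 to 85.
- thread: Bystander: cone of red thread, 72 in diameter, 150 high; origin under its centre.
- foam: Bystander: pale foam pin block, 70 by 120 by 40 high; origin under its centre.
- driver: Bystander: screwdriver with a blue handle lying on the table, about 200 long; origin under its middle.
Not all that is in view belongs to the job. Of the things that look like the holder, the largest one is meant.

How it is judged (in metres and radians):
On the way, in this order (a step that is already met when the one before it is completed fails the run):
1. the holder stands home under the tray's mouth (within 12 mm of the seat, square to 0.15 rad), the pen still in the tray (x of holder in the frame of seat between -0.012 and 0.012 m and y of holder in the frame of seat between -0.012 and 0.012 m and angle between the y axis of holder and the y axis of stand, either way round below 0.15 rad and height (world z) of marker above 0.13 m), for 0.2 s.
2. the tray is swung up past 0.9 rad (value of joint tray above 0.9 rad), for 0.1 s.
At the end, for the whole second after the job is handed in: The pen stands banded end down at the bottom of the pot (middle inside the pot, below 85 mm over the holder's underside, within 0.5 rad of upright); pen and holder at rest; holder flat, within 20 mm of the seat along both stand axes; tray below 0.1 rad (x of marker in the frame of holder between -0.023 and 0.023 m and y of marker in the frame of holder between -0.023 and 0.023 m and z of marker in the frame of holder below 0.085 m and angle between marker's own y axis and vertical below 0.5 rad and linear speed of each of marker, holder below 0.02 m/s and angle between holder's own z axis and vertical below 0.08 rad and value of joint tray below 0.1 rad and x of holder in the frame of seat between -0.02 and 0.02 m and y of holder in the frame of seat between -0.02 and 0.02 m); the robot touches nothing.
It fails at once if the fingers touch the pen (contact force between the fingers and marker above 1 N).
It fails at once if another thing on the table is shifted by more than 30 mm (distance of any of thread, foam, driver from where it was at the start of the episode above 0.03 m).
It also fails if it takes over 66 s, if anything falls off the work surface, if the arm or the gripper's body presses on something with over 40 N, if the wrist force passes 120 N, or if a joint passes its speed limit or range.

## Robot

A 6-joint arm with a two-finger parallel gripper is mounted at the origin on the work surface. World frame = base frame: x ahead of the robot, y to its left, z up, the work surface at z = 0. Lengths are in mm, angles in rad, forces in N, time in s.
With the tool pointing down it reaches from about 275 to 1000 mm from the base axis. Payload 8.4 kg.
Tool frame: the origin (TCP) lies on the centre line of the jaws, within the pads' length; the fingertips stand 25 mm ahead of it and the grasp point (between the pads) lies 6 mm ahead of it; z points along the fingers, x is the direction in which the jaws open and shut, and the axes are right-handed (so a half turn about z gives the same grasp; the last joint's range is limited). The gripper opens to 85 mm and grips with 20 to 120 N. Pads are 22 mm wide; open, the fingers measure 114 mm over their backs; the gripper's body (76 mm by 85 mm) begins 54 mm behind the grasp point. The pads swing forward as they close: fully open they stand 13 mm farther back than shut.
Start: joints at [-1.197, 0.353, 1.633, -0, 1.155, -0.002], TCP at [229.384, -581.387, 256.281] pointing down, gripper open.
Joint ranges: [-2.63, 2.63], [-0.92, 2.1], [0.06, 2.66], [-1.3, 4.44], [0, 2.69], [-3.02, 3.02]. Speed limits (rad/s): [2.22, 2.22, 2.79, 3.14, 3.14, 3.14].

## Interface

Orientations are given as [roll, pitch, yaw] about the fixed x, y, z axes, in that order (R = Rz(yaw) Ry(pitch) Rx(roll)).
In Python, from rig import r gives the robot as it stands. The module is installed in compiled form; this text tells all that it offers.
- The arm moves only by the tool jog_arm, never from a script. Its argument "deltas" is a list of rows, each an object with "gripper": the gripper command: -1 is fully open, 1 is shut, values between are in proportion; "translation": the shift along the world's x, y, z in units of 10 cm (1.0 is 10 cm), a list of three; "dr": the turn, a rotation vector about the world's x, y, z in units of pi/2 rad (1.0 is pi/2 rad), a list of three. In form: [{"gripper": gripper, "translation": [x, y, z], "dr": [wx, wy, wz]}, ...]. A call has 1 to 12 rows; each row shifts and turns the commanded pose from where the row before left it; what a row does not reach is not made up. A row lasts 1/12 s, in which the tool goes at most 41.7 mm and 7.16 degrees, less where a joint would pass 70% of its speed; a pose out of reach is approached as far as the arm can. A call with a number of a shift or a turn outside -1 to 1 is refused whole. A call with a gripper value outside its range is refused whole. The fingers move at their own pace and stop on an object; "squeeze" is the grip in N (left out, the last holds). Time passes only in rows, so rows that do not move let the fingers close. It gives the time, the measured TCP pose, the force and the opening at its end, in the units of the state.
- r.sense(): the state, without advancing time (a new reading comes with each control period).
- r.grab_frame(name): name is "scene" or "side" or "wrist"; returns the picture (480x640x3 uint8, blue, green, red); there is no depth.
- r.calibration(name): a dict with "mtx" (3x3 intrinsics, pixels), "world_from_camera" (4x4, takes a point from camera to world coordinates). Camera axes: x right, y down, z forward; pixel columns grow to the right and rows downward; lengths in mm; the calibration is good to about 2 mm. A picture is of the moment at which its call begins: read the wrist's pose just before it. calibration takes no time and is no camera call; for the wrist camera it gives the pose at the moment of the call.
- r.sign_off(): hands the job in, once; it reports no verdict.
The state is a dict: "clock": time; "qpos": joint angles; "qvel": joint speeds; "joint_efforts": joint torques, N m; "eef_pos": TCP position; "tcp_rot": TCP orientation; "contact_force": force on the tool from outside, world axes, zero at the start; "wrist_torque": the same for the moment, N m; "opening": opening from 0.0 (shut) to 1.0 (fully open).
Only numpy, scipy, OpenCV 4.12 (cv2) and the standard library are available. Lean on these libraries where they do the work, as an engineer would, in place of code of your own. Each camera call takes 0.05 s, during which the arm holds its last target. There are 200 camera calls.

## Working session

There is one attempt and no reset: what is moved stays moved. The work goes in short steps, Python scripts to look and compute and a tool call to move; the robot and the scene stay as the last step left them, time stands still between calls to the robot, and variables do not carry over. Pictures are saved under pics/ and viewed, about 8 in all and at most 12, crops included, and the job is handed in when it is done.

Besides the shell and the picture viewer there is one more tool, called after ">>>" as name(argument=value, ...), one argument or row to a line, values as JSON. jog_arm: Moves the arm, as the interface text tells. Shifts and turns lie within -1 to 1; 1 stands for 10 cm of shift or pi/2 rad of turn. Its arguments: {"type":"object","properties":{"deltas":{"type":"array"},"squeeze":{"type":"number"}},"required":["deltas"]}

```bash
mkdir -p pics; python3 - <<'E'
from rig import r
import cv2,numpy as np,pickle
d={}
for n in("scene","side"):
    im=r.grab_frame(n);c=r.calibration(n);d[n]=(im,c);cv2.imwrite(f"pics/{n}0.png",im)
    print(n,c["mtx"].tolist(),np.round(c["world_from_camera"],3).tolist())
pickle.dump(d,open("v0.pkl","wb"));s=r.sense();print(s["clock"],s["eef_pos"],s["tcp_rot"],s["opening"])
E
```

```text
scene [[579.7129552237643, 0.0, 319.95528991687087], [0.0, 579.7129552237643, 244.72848384439246], [0.0, 0.0, 1.0]] [[0.37, 0.604, -0.706, 1304.987], [0.929, -0.234, 0.286, -329.407], [0.008, -0.762, -0.647, 825.673], [0.0, 0.0, 0.0, 1.0]]
side [[488.84563090285184, 0.0, 318.62873137461617], [0.0, 488.84563090285184, 241.95366567081385], [0.0, 0.0, 1.0]] [[-0.979, -0.143, 0.142, 448.462], [-0.202, 0.654, -0.729, 599.01], [0.011, -0.743, -0.67, 703.27], [0.0, 0.0, 0.0, 1.0]]
0.1 [ 229.24063186 -581.00215616  255.61679356] [-3.14156788e+00  1.28979796e-03 -1.19501083e+00] 0.9996475909966688
```

View pics/scene0.png

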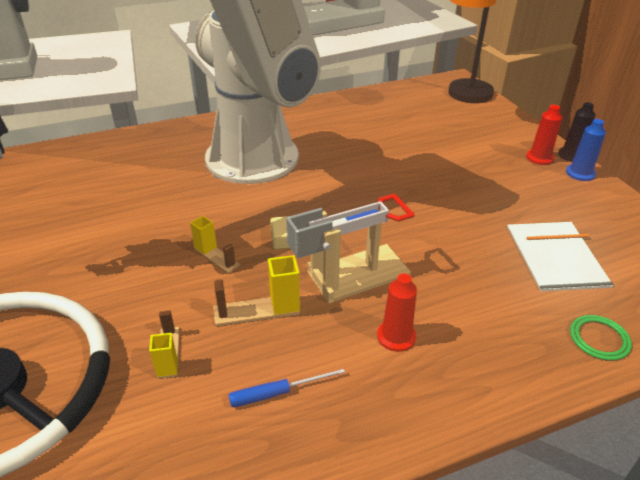

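View pics/side0.png

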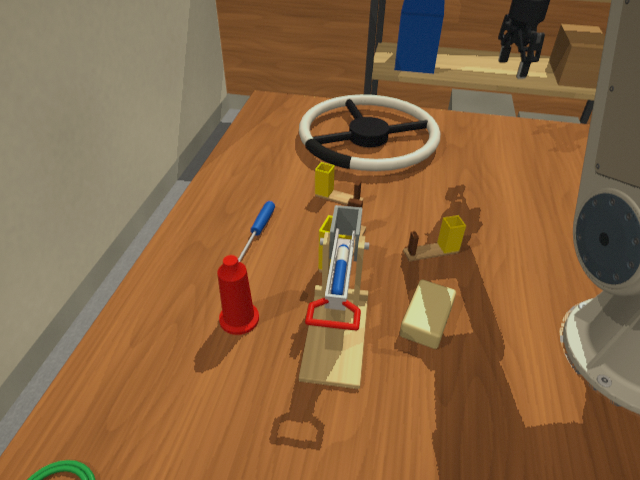

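The scene view shows the big holder with its pot at (285,285) and post at (221,299). The stand's throat is at (308,232), the red handle at (397,207) and the thread at (398,310). In the side view the handle is at (333,316) and the throat at (347,220), with the foam to its right at (428,313). I'll zoom in for corner pixels.

```bash
python3 - <<'E'
import cv2,pickle
d=pickle.load(open("v0.pkl","rb"))
a=cv2.resize(d["scene"][0][185:335,205:425],None,fx=3.6,fy=3.6,interpolation=cv2.INTER_CUBIC)
b=cv2.resize(d["side"][0][195:395,290:380],None,fx=3,fy=3,interpolation=cv2.INTER_CUBIC)
cv2.imwrite("pics/a.png",a);cv2.imwrite("pics/b.png",b)
E
```

```text
(no output)
```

View pics/a.png

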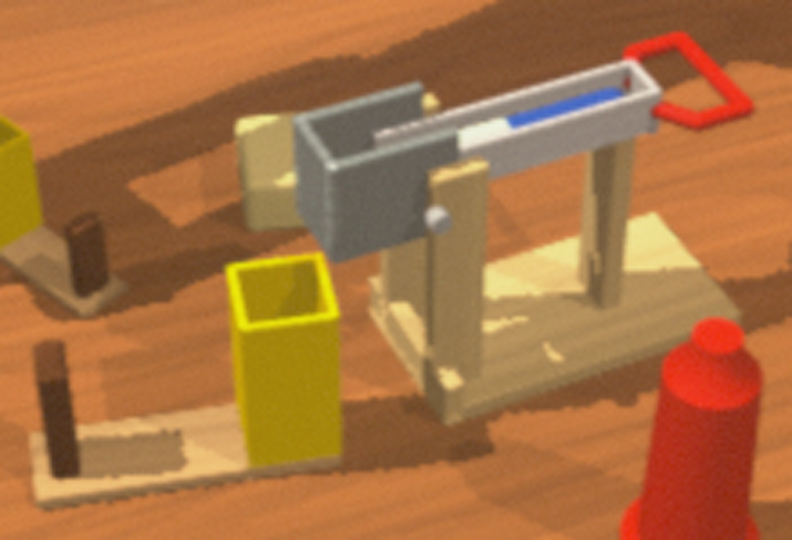

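View pics/b.png

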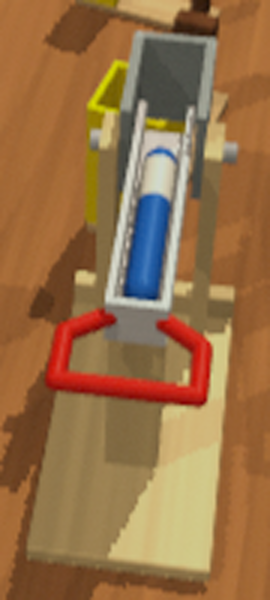

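```bash
cat > geo.py <<'E'
import numpy as np,pickle
d=pickle.load(open("v0.pkl","rb"))
def ray(n,p,c=None):
    c=c or d[n][1];T=np.array(c["world_from_camera"]);v=T[:3,:3]@np.linalg.solve(c["mtx"],[*p,1.])
    return T[:3,3],v/np.linalg.norm(v)
def plane(n,p,z,c=None):
    o,v=ray(n,p,c);return o+v*(z-o[2])/v[2]
def tri(r1,r2):
    A=np.zeros((3,3));b=np.zeros(3)
    for o,v in(r1,r2):
        P=np.eye(3)-np.outer(v,v);A+=P;b+=P@o
    x=np.linalg.solve(A,b);return x,np.linalg.norm(np.cross(x-r1[0],r1[1]))*2
A=lambda u,v:(205+(u+.5)/3.6-.5,185+(v+.5)/3.6-.5)
B=lambda u,v:(290+(u+.5)/3-.5,195+(v+.5)/3-.5)
E
python3 - <<'E'
from geo import *
np.set_printoptions(precision=1,suppress=True)
for n,a,b in[("bar-x",(683,40),(203,395)),("bar+x",(743,105),(55,378)),("thr-x",(298,118),(213,38)),("thr+x",(330,166),(137,36)),("trayend",(655,97),(107,297)),("trayend-x",(630,62),(172,303))]:
    x,e=tri(ray("scene",A(*a)),ray("side",B(*b)));print(n,x,"gap",e)
print("base top corners scene z12?",[plane("scene",A(*p),12) for p in[(740,315),(657,215)]])
print("base side",[plane("side",B(*p),12) for p in[(30,557),(210,572)]])
print("base bottom +x front",plane("scene",A(450,422),0))
print("rim",[plane("scene",A(*p),110) for p in[(229,266),(325,256),(338,318),(242,329)]])
print("rim side",plane("side",B(120,64),110),plane("side",B(90,107),110))
print("posttop",plane("scene",A(50,345),85),"sled",plane("scene",A(40,507),0),plane("scene",A(340,466),0))
x,e=tri(ray("scene",A(242,329)),ray("side",B(120,64)));print(x,e)
x,e=tri(ray("scene",A(338,318)),ray("side",B(90,107)));print(x,e)
E
```

```text
bar-x [478.  163.4 150.8] gap 5.404206488478718
bar+x [546.7 166.2 151.3] gap 0.06780856200656833
thr-x [507.  -71.3 181. ] gap 2.4733155819474564
thr+x [549.5 -68.1 179.3] gap 1.239921433875985
trayend [531.9 119.2 160. ] gap 2.73760943028397
trayend-x [500.2 119.1 162.1] gap 4.613036120628461
base top corners scene z12? [array([564.8, 171.7,  12. ]), array([468.3, 167.3,  12. ])]
base side [array([558.1, 178.2,  12. ]), array([462.5, 167. ,  12. ])]
base bottom +x front [572.3 -10.5   0. ]
rim [array([ 525.8, -116.7,  110. ]), array([536.4, -68. , 110. ]), array([582.9, -77.8, 110. ]), array([ 573.1, -125.1,  110. ])]
rim side [ 568.8 -124.4  110. ] [579.1 -78.8 110. ]
posttop [ 523.4 -212.9   85. ] sled [ 551.4 -234.4    0. ] [581.1 -77.9   0. ]
[ 569.8 -125.1  108.3] 2.5401015113421415
[580.2 -78.1 109.1] 3.1126721592800664
```

The stand's yaw comes out at about +0.067, its origin at about (525.5,-30) and the seat at about (526.4,-43). The holder is at about (553,-97) with yaw about -0.2, and its post is near (528,-214). I'll go above the post and take a wrist look.

>>> jog_arm(
  deltas=[
    {"gripper": -1,"translation": [0.25,0.305,0],"dr": [0,0,-0.03]},
    {"gripper": -1,"translation": [0.25,0.305,0],"dr": [0,0,-0.03]},
    {"gripper": -1,"translation": [0.25,0.305,0],"dr": [0,0,-0.03]},
    {"gripper": -1,"translation": [0.25,0.305,0],"dr": [0,0,-0.03]},
    {"gripper": -1,"translation": [0.25,0.305,0],"dr": [0,0,-0.03]},
    {"gripper": -1,"translation": [0.25,0.305,0],"dr": [0,0,-0.03]},
    {"gripper": -1,"translation": [0.25,0.305,0],"dr": [0,0,-0.03]},
    {"gripper": -1,"translation": [0.25,0.305,0],"dr": [0,0,-0.03]},
    {"gripper": -1,"translation": [0.25,0.305,0],"dr": [0,0,-0.03]},
    {"gripper": -1,"translation": [0.25,0.305,0],"dr": [0,0,-0.03]},
    {"gripper": -1,"translation": [0.25,0.305,0],"dr": [0,0,-0.03]},
    {"gripper": -1,"translation": [0.25,0.305,0],"dr": [0,0,-0.03]},
  ],
)

```text
clock: 1.1
eef_pos: [530.2, -213.6, 256.1]
tcp_rot: [3.141, 0.0, -1.763]
contact_force: [1.0, -0.8, 0.0]
opening: 1.007
```

>>> jog_arm(
  deltas=[
    {"gripper": -1,"translation": [0,0,0],"dr": [0,0,0]},
    {"gripper": -1,"translation": [0,0,0],"dr": [0,0,0]},
    {"gripper": -1,"translation": [0,0,0],"dr": [0,0,0]},
  ],
)

```text
clock: 1.35
eef_pos: [529.0, -215.3, 255.9]
tcp_rot: [3.141, -0.0, -1.759]
contact_force: [0.6, -0.5, 0.5]
opening: 1.0
```

```bash
python3 - <<'E'
from rig import r
import cv2,numpy as np,pickle
d=pickle.load(open("v0.pkl","rb"))
s=r.sense();c=r.calibration("wrist");im=r.grab_frame("wrist");d["w1"]=(im,c)
pickle.dump(d,open("v0.pkl","wb"));cv2.imwrite("pics/w1.png",im)
print(s["clock"],s["eef_pos"],s["tcp_rot"],s["qpos"]);print(np.round(c["world_from_camera"],3).tolist())
E
```

```text
1.35 [ 529.01050652 -215.29537747  255.90873356] [ 3.14058116e+00 -2.50108635e-04 -1.75887046e+00] [-3.88884719e-01  2.70638690e-01  1.75047502e+00 -4.96092565e-04
  1.12142028e+00  1.37020158e+00]
[[-0.187, -0.942, -0.278, 598.739], [-0.982, 0.179, 0.054, -226.82], [-0.001, 0.283, -0.959, 374.208], [0.0, 0.0, 0.0, 1.0]]
```

View pics/w1.png

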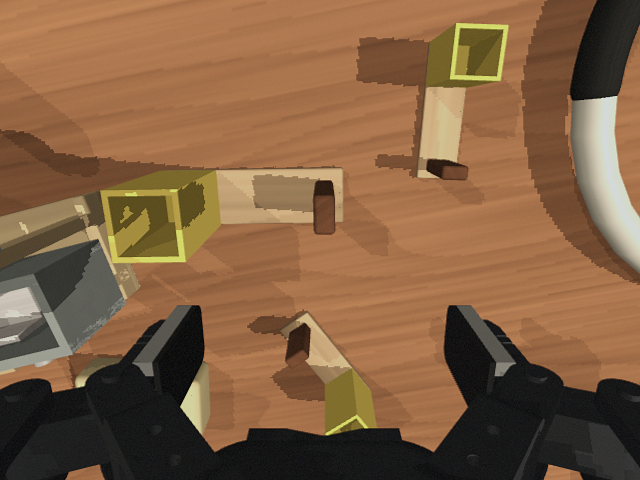

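The wrist view shows the big holder's post top at about (324,213) and its rim centred at about (144,226).

```bash
python3 - <<'E'
from geo import *
np.set_printoptions(precision=1,suppress=True)
print("post",plane("w1",(324.5,213),85),tri(ray("w1",(324.5,213)),ray("scene",A(50,345))))
R=[(103,191),(181,189),(186,262),(108,262)]
P=np.array([plane("w1",p,110) for p in R]);print(P,P.mean(0))
for w,s in zip(R,[(242,329),(0,0)]): pass
for w,a in[((103,191),(338,318)),((181,189),(242,329)),((186,262),(229,266)),((108,262),(325,256))]: print(tri(ray("w1",w),ray("scene",A(*a))))
y=P[[0,3]].mean(0)-P[[1,2]].mean(0);print("yaw",np.arctan2(-y[0],y[1]))
S=[plane("w1",p,10) for p in[(343,168),(343,222),(219,170)]];print(S)
# throat
for q in[(97,241),(68,355)]: print(plane("w1",q,180))
E
```

```text
post [ 532.4 -214.5   85. ] (array([ 534.9, -214.8,   95.9]), np.float64(0.4003831859301905))
[[ 579.5  -76.6  110. ]
 [ 571.3 -126.9  110. ]
 [ 522.1 -115.9  110. ]
 [ 532.1  -63.4  110. ]] [551.2 -95.7 110. ]
(array([579.5, -76. , 107.3]), np.float64(1.6936544466712957))
(array([ 571. , -125.2,  107.5]), np.float64(1.5024877202915208))
(array([ 521. , -114.8,  105.9]), np.float64(1.189549089234778))
(array([532.5, -65. , 108.2]), np.float64(4.696025895910543))
yaw -0.1753998477382842
[array([ 552.2, -235. ,   10. ]), array([ 503.7, -226.4,   10. ]), array([ 571. , -126.9,   10. ])]
[ 561.3 -105.   180. ]
[502.8 -67.6 180. ]
```

>>> jog_arm(
  deltas=[
    {"gripper": -1,"translation": [0.02,0.01,-0.31],"dr": [0,0,0]},
    {"gripper": -1,"translation": [0,0,-0.31],"dr": [0,0,0]},
    {"gripper": -1,"translation": [0,0,-0.31],"dr": [0,0,0]},
    {"gripper": -1,"translation": [0,0,-0.31],"dr": [0,0,0]},
    {"gripper": -1,"translation": [0,0,-0.31],"dr": [0,0,0]},
    {"gripper": -1,"translation": [0,0,-0.31],"dr": [0,0,0]},
    {"gripper": -1,"translation": [0,0,0],"dr": [0,0,0]},
  ],
)

```text
clock: 1.98
eef_pos: [527.0, -214.3, 65.2]
tcp_rot: [3.133, 0.002, -1.762]
contact_force: [-1.4, 0.6, -0.8]
opening: 0.996
```

>>> jog_arm(
  deltas=[
    {"gripper": 0.2,"translation": [0,0,0],"dr": [0,0,0]},
    {"gripper": 0.5,"translation": [0,0,0],"dr": [0,0,0]},
    {"gripper": 0.8,"translation": [0,0,0],"dr": [0,0,0]},
    {"gripper": 1,"translation": [0,0,0],"dr": [0,0,0]},
    {"gripper": 1,"translation": [0,0,0],"dr": [0,0,0]},
    {"gripper": 1,"translation": [0,0,0],"dr": [0,0,0]},
    {"gripper": 1,"translation": [0,0,0],"dr": [0,0,0]},
    {"gripper": 1,"translation": [0,0,0],"dr": [0,0,0]},
  ],
  squeeze=60,
)

```text
clock: 2.65
eef_pos: [532.1, -214.8, 71.7]
tcp_rot: [-3.14, -0.001, -1.76]
contact_force: [-1.7, -0.9, 9.6]
opening: 0.182
```

>>> jog_arm(
  deltas=[
    {"gripper": 1,"translation": [0,0,0],"dr": [0,0,0.027]},
    {"gripper": 1,"translation": [0,0,0],"dr": [0,0,0.027]},
    {"gripper": 1,"translation": [0,0,0],"dr": [0,0,0.027]},
    {"gripper": 1,"translation": [0,0,0],"dr": [0,0,0.027]},
    {"gripper": 1,"translation": [0,0,0],"dr": [0,0,0.027]},
    {"gripper": 1,"translation": [0.02,0,0],"dr": [0,0,0.027]},
    {"gripper": 1,"translation": [0.02,0.06,0],"dr": [0,0,0]},
    {"gripper": 1,"translation": [0,0.08,0],"dr": [0,0,0]},
    {"gripper": 1,"translation": [0,0.08,0],"dr": [0,0,0]},
    {"gripper": 1,"translation": [0,0.08,0],"dr": [0,0,0]},
    {"gripper": 1,"translation": [0,0.08,0],"dr": [0,0,0]},
    {"gripper": 1,"translation": [0,0,0],"dr": [0,0,0]},
  ],
)

```text
clock: 3.65
eef_pos: [536.7, -176.0, 71.7]
tcp_rot: [-3.139, -0.001, -1.506]
contact_force: [1.7, 2.2, 7.2]
opening: 0.182
```

```bash
python3 - <<'E'
from rig import r
import cv2,numpy as np,pickle
d=pickle.load(open("v0.pkl","rb"))
s=r.sense();print(s["eef_pos"],s["tcp_rot"],s["contact_force"])
for n in("scene","wrist"):
    c=r.calibration(n);im=r.grab_frame(n);d[n+"2"]=(im,c)
pickle.dump(d,open("v0.pkl","wb"))
a=cv2.resize(d["scene2"][0][185:335,205:425],None,fx=3.6,fy=3.6,interpolation=cv2.INTER_CUBIC)
cv2.imwrite("pics/a2.png",a)
cv2.imwrite("pics/w2.png",d["wrist2"][0])
E
```

```text
[ 536.74665502 -176.02536182   71.73183636] [-3.13864457e+00 -1.25690197e-03 -1.50558274e+00] [1.72749893 2.16452184 7.23886329]
```

View pics/a2.png

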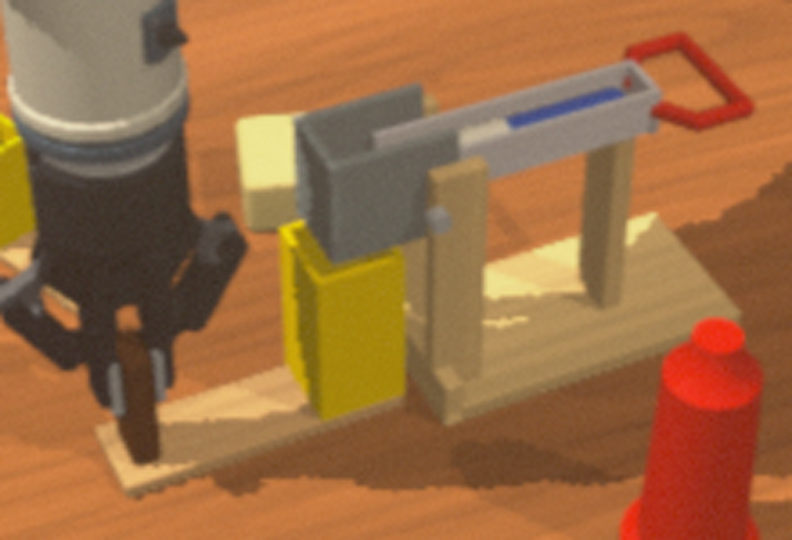

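The pot is nearly home, just in front of the stop bar. Its rim corners are at (283,228) and (318,276) in the crop.

```bash
python3 - <<'E'
from geo import *
np.set_printoptions(precision=1,suppress=True)
th=[plane("scene",A(*p),180) for p in[(298,118),(330,166)]]
ri=[plane("scene",A(*p),110) for p in[(283,228),(318,276)]]
ha=[plane("scene",A(*p),150) for p in[(683,40),(745,106)]]
m=lambda a:(a[0]+a[1])/2
print(th,m(th),ri,m(ri),ha,m(ha))
print("sled/base bottom edge",[plane("scene",A(*p),0) for p in[(130,494),(405,400),(450,423)]])
yv=(m(ha)-m(th))[:2];yv/=np.linalg.norm(yv);print("stand yaw",np.arctan2(-yv[0],yv[1]))
x=np.array([yv[1],-yv[0]]);print("pot rim mid rel throat: x",(m(ri)-m(th))[:2]@x,"y",(m(ri)-m(th))[:2]@yv,"target y +3")
E
```

```text
[array([507.4, -70.5, 180. ]), array([549.5, -68.6, 180. ])] [528.4 -69.6 180. ] [array([507.4, -81. , 110. ]), array([549.7, -76.6, 110. ])] [528.6 -78.8 110. ] [array([480.3, 164.7, 150. ]), array([546.4, 167.7, 150. ])] [513.3 166.2 150. ]
sled/base bottom edge [array([ 559.7, -188. ,    0. ]), array([547.7, -27.3,   0. ]), array([573. , -10.8,   0. ])]
stand yaw 0.06384984216309911
pot rim mid rel throat: x -0.45986412909515506 y -9.224267587677476 target y +3
```

>>> jog_arm(
  deltas=[
    {"gripper": 1,"translation": [-0.002,0.04,0],"dr": [0,0,0]},
    {"gripper": 1,"translation": [-0.002,0.03,0],"dr": [0,0,0]},
    {"gripper": 1,"translation": [-0.002,0.03,0],"dr": [0,0,0]},
    {"gripper": 1,"translation": [-0.001,0.02,0],"dr": [0,0,0]},
    {"gripper": 1,"translation": [0,0.015,0],"dr": [0,0,0]},
    {"gripper": 1,"translation": [0,0,0],"dr": [0,0,0]},
    {"gripper": 1,"translation": [0,0,0],"dr": [0,0,0]},
  ],
)

```text
clock: 4.33
eef_pos: [536.2, -163.6, 71.8]
tcp_rot: [-3.138, -0.002, -1.506]
contact_force: [0.7, -3.3, 7.1]
opening: 0.18
```

>>> jog_arm(
  deltas=[
    {"gripper": 1,"translation": [0,0.015,0],"dr": [0,0,0]},
    {"gripper": 1,"translation": [0,0.015,0],"dr": [0,0,0]},
    {"gripper": 1,"translation": [0,0,0],"dr": [0,0,0]},
    {"gripper": 1,"translation": [0,0,0],"dr": [0,0,0]},
  ],
)

```text
clock: 4.67
eef_pos: [536.3, -163.2, 71.9]
tcp_rot: [-3.138, -0.005, -1.505]
contact_force: [-2.5, -23.0, 4.3]
opening: 0.181
```

The stop bar pushes back with 23 N, so the holder is home. I'll ease off, release and rise.

>>> jog_arm(
  deltas=[
    {"gripper": 1,"translation": [0,-0.03,0],"dr": [0,0,0]},
    {"gripper": 0.6,"translation": [0,0,0],"dr": [0,0,0]},
    {"gripper": 0.2,"translation": [0,0,0],"dr": [0,0,0]},
    {"gripper": -0.1,"translation": [0,0,0],"dr": [0,0,0]},
    {"gripper": -0.1,"translation": [0,0,0],"dr": [0,0,0]},
    {"gripper": -0.1,"translation": [0,0,0.3],"dr": [0,0,0]},
    {"gripper": -0.1,"translation": [0,0,0.4],"dr": [0,0,0]},
    {"gripper": -0.1,"translation": [0,0,0.4],"dr": [0,0,0]},
    {"gripper": -0.1,"translation": [0,0,0.4],"dr": [0,0,0]},
    {"gripper": -0.1,"translation": [0,0,0.4],"dr": [0,0,0]},
    {"gripper": -0.1,"translation": [0,0,0.3],"dr": [0,0,0]},
  ],
)

```text
clock: 5.58
eef_pos: [535.0, -162.8, 293.8]
tcp_rot: [-3.139, -0.001, -1.506]
contact_force: [1.7, -0.2, 0.5]
opening: 0.549
```

>>> jog_arm(
  deltas=[
    {"gripper": 0.25,"translation": [-0.024,0.325,0],"dr": [0,0,0]},
    {"gripper": 0.25,"translation": [-0.024,0.33,0],"dr": [0,0,0]},
    {"gripper": 0.25,"translation": [-0.024,0.33,0],"dr": [0,0,0]},
    {"gripper": 0.25,"translation": [-0.024,0.33,0],"dr": [0,0,0]},
    {"gripper": 0.25,"translation": [-0.024,0.33,0],"dr": [0,0,0]},
    {"gripper": 0.25,"translation": [-0.024,0.33,0],"dr": [0,0,0]},
    {"gripper": 0.25,"translation": [-0.024,0.33,0],"dr": [0,0,0]},
    {"gripper": 0.25,"translation": [-0.024,0.33,0],"dr": [0,0,0]},
    {"gripper": 0.25,"translation": [-0.024,0.33,0],"dr": [0,0,0]},
    {"gripper": 0.25,"translation": [-0.024,0.325,0],"dr": [0,0,0]},
    {"gripper": 0.25,"translation": [0,0,0],"dr": [0,0,0]},
    {"gripper": 0.25,"translation": [0,0,0],"dr": [0,0,0]},
  ],
)

```text
clock: 6.58
eef_pos: [510.1, 167.6, 290.0]
tcp_rot: [3.141, -0.0, -1.503]
contact_force: [-0.6, -0.4, -0.1]
opening: 0.374
```

```bash
python3 - <<'E'
from rig import r
import cv2,numpy as np,pickle
d=pickle.load(open("v0.pkl","rb"))
s=r.sense();print(s["clock"],s["eef_pos"],s["tcp_rot"],s["contact_force"],s["opening"],s["qpos"])
for n in("scene","wrist"):
    c=r.calibration(n);im=r.grab_frame(n);d[n+"3"]=(im,c)
pickle.dump(d,open("v0.pkl","wb"))
a=cv2.resize(d["scene3"][0][185:335,205:425],None,fx=3,fy=3,interpolation=cv2.INTER_CUBIC)
b=cv2.resize(d["wrist3"][0],(533,400));cv2.imwrite("pics/w3.png",d["wrist3"][0])
a=cv2.resize(a,(533,363));cv2.imwrite("pics/c3.png",np.vstack([a[:200+0+60],b[:340]]) )
E
```

```text
6.5833 [510.10339087 167.6499248  290.01346872] [ 3.14104124e+00 -2.28967810e-04 -1.50262047e+00] [-0.60929854 -0.43794336 -0.08735127] 0.37449595634010363 [ 3.14795666e-01  1.83673135e-01  1.78356444e+00 -9.47531274e-05
  1.17494571e+00  1.81745276e+00]
```

View pics/c3.png

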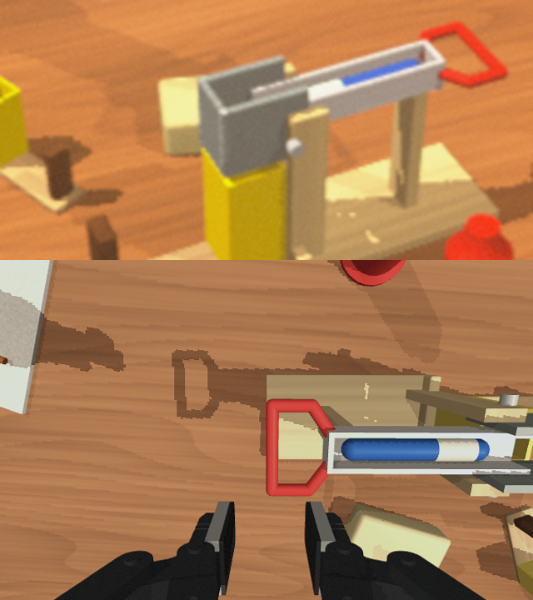

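The pot sits under the throat and the pen is still in the tray. The bar is at about (326,226) in the full wrist image. I'll measure it there.

```bash
python3 - <<'E'
from geo import *
import cv2
np.set_printoptions(precision=1,suppress=True)
im,c=d["wrist3"];h=cv2.cvtColor(im,cv2.COLOR_BGR2HSV)
m=((h[...,0]<8)|(h[...,0]>172))&(h[...,1]>170)&(h[...,2]>90)
m[:140]=0;m[300:]=0
v,u=np.nonzero(m);u0=u.min();print(u0,v.min(),v.max())
w=[(np.nonzero(m[y])[0]) for y in(200,226,255)]
rows=(195,226,255);e=[]
for y in rows:
    k=np.nonzero(m[y])[0];k=k[k<k[0]+25];e.append((k[0],k[-1]))
print(e)
for y,(a,b) in zip(rows,e): print(plane("wrist3",((a+b)/2,y),150))
print("ends",plane("wrist3",(326,v.min()),150),plane("wrist3",(326,v.max()),150))
o=tri(ray("wrist3",(326,v.max())),ray("scene",A(683,35)));print(o)
E
```

```text
319 167 282
[(np.int64(319), np.int64(333)), (np.int64(319), np.int64(333)), (np.int64(319), np.int64(333))]
[532.9 168.7 150. ]
[512.5 167.3 150. ]
[492.6 165.9 150. ]
ends [550.6 169.9 150. ] [473.2 164.6 150. ]
(array([474.7, 165.8, 150.4]), np.float64(3.4376235929115606))
```

>>> jog_arm(
  deltas=[
    {"gripper": 0.25,"translation": [0.01,0,-0.33],"dr": [0,0,0]},
    {"gripper": 0.25,"translation": [0.01,0,-0.33],"dr": [0,0,0]},
    {"gripper": 0.25,"translation": [0,0,-0.33],"dr": [0,0,0]},
    {"gripper": 0.25,"translation": [0,0,-0.33],"dr": [0,0,0]},
    {"gripper": 0.25,"translation": [0,0,0],"dr": [0,0,0]},
    {"gripper": 0.25,"translation": [0,0,0],"dr": [0,0,0]},
    {"gripper": 0.5,"translation": [0,0,0],"dr": [0,0,0]},
    {"gripper": 0.8,"translation": [0,0,0],"dr": [0,0,0]},
    {"gripper": 1,"translation": [0,0,0],"dr": [0,0,0]},
    {"gripper": 1,"translation": [0,0,0],"dr": [0,0,0]},
    {"gripper": 1,"translation": [0,0,0],"dr": [0,0,0]},
    {"gripper": 1,"translation": [0,0,0],"dr": [0,0,0]},
  ],
  squeeze=30,
)

```text
clock: 7.68
eef_pos: [514.2, 165.2, 160.6]
tcp_rot: [-3.138, -0.001, -1.505]
contact_force: [1.5, -8.3, 1.8]
opening: 0.099
```

```bash
python3 - <<'E'
import numpy as np
# handle path: dy along stand y, dz; rel. hinge (196,10)
p=lambda t:np.array([196*np.cos(t)-10*np.sin(t),196*np.sin(t)+10*np.cos(t)])
t=np.linspace(0,1.15,17)
P=np.array([p(a) for a in t]);D=np.diff(P,axis=0)
for a,x in zip(t[1:],D): print(round(a,2),"x %.3f y %.3f z %.3f"%(-.065*x[0]/100,x[0]/100,x[1]/100))
E
```

```text
0.07 x 0.001 y -0.012 z 0.140
0.14 x 0.001 y -0.022 z 0.139
0.22 x 0.002 y -0.032 z 0.137
0.29 x 0.003 y -0.042 z 0.135
0.36 x 0.003 y -0.052 z 0.131
0.43 x 0.004 y -0.061 z 0.127
0.5 x 0.005 y -0.070 z 0.123
0.57 x 0.005 y -0.078 z 0.117
0.65 x 0.006 y -0.087 z 0.111
0.72 x 0.006 y -0.094 z 0.105
0.79 x 0.007 y -0.102 z 0.098
0.86 x 0.007 y -0.108 z 0.090
0.93 x 0.007 y -0.115 z 0.082
1.01 x 0.008 y -0.120 z 0.074
1.08 x 0.008 y -0.125 z 0.065
1.15 x 0.008 y -0.130 z 0.056
```

>>> jog_arm(
  deltas=[
    {"gripper": 1,"translation": [0.001,-0.012,0.14],"dr": [0,0,0]},
    {"gripper": 1,"translation": [0.001,-0.022,0.139],"dr": [0,0,0]},
    {"gripper": 1,"translation": [0.002,-0.032,0.137],"dr": [0,0,0]},
    {"gripper": 1,"translation": [0.003,-0.042,0.135],"dr": [0,0,0]},
  ],
)

```text
clock: 8.02
eef_pos: [514.6, 154.4, 215.8]
tcp_rot: [-3.138, -0.001, -1.506]
contact_force: [4.7, -7.8, -6.7]
opening: 0.101
```

>>> jog_arm(
  deltas=[
    {"gripper": 1,"translation": [0.003,-0.052,0.131],"dr": [0,0,0]},
    {"gripper": 1,"translation": [0.004,-0.061,0.127],"dr": [0,0,0]},
    {"gripper": 1,"translation": [0.005,-0.07,0.123],"dr": [0,0,0]},
    {"gripper": 1,"translation": [0.005,-0.078,0.117],"dr": [0,0,0]},
    {"gripper": 1,"translation": [0.006,-0.087,0.111],"dr": [0,0,0]},
    {"gripper": 1,"translation": [0.006,-0.094,0.105],"dr": [0,0,0]},
    {"gripper": 1,"translation": [0.007,-0.102,0.098],"dr": [0,0,0]},
    {"gripper": 1,"translation": [0.007,-0.108,0.09],"dr": [0,0,0]},
    {"gripper": 1,"translation": [0.007,-0.115,0.082],"dr": [0,0,0]},
    {"gripper": 1,"translation": [0.008,-0.12,0.074],"dr": [0,0,0]},
    {"gripper": 1,"translation": [0.008,-0.125,0.065],"dr": [0,0,0]},
    {"gripper": 1,"translation": [0.008,-0.13,0.056],"dr": [0,0,0]},
  ],
)

```text
clock: 9.02
eef_pos: [521.6, 41.5, 334.4]
tcp_rot: [-3.137, 0.002, -1.506]
contact_force: [1.9, 2.2, 1.5]
opening: 0.103
```

>>> jog_arm(
  deltas=[
    {"gripper": 1,"translation": [0,0,0],"dr": [0,0,0]},
    {"gripper": 1,"translation": [0,0,0],"dr": [0,0,0]},
    {"gripper": 1,"translation": [0,0,0],"dr": [0,0,0]},
    {"gripper": 1,"translation": [0,0,0],"dr": [0,0,0]},
    {"gripper": 1,"translation": [0,0,0],"dr": [0,0,0]},
    {"gripper": 1,"translation": [0,0,0],"dr": [0,0,0]},
    {"gripper": 1,"translation": [0,0,0],"dr": [0,0,0]},
    {"gripper": 1,"translation": [0,0,0],"dr": [0,0,0]},
  ],
)

```text
clock: 9.68
eef_pos: [521.7, 41.8, 334.2]
tcp_rot: [-3.137, 0.002, -1.506]
contact_force: [0.0, 5.2, 9.6]
opening: 0.098
```

```bash
python3 - <<'E'
from rig import r
import cv2,numpy as np
s=r.sense();print(s["clock"],s["eef_pos"],s["contact_force"],s["opening"])
a=cv2.resize(r.grab_frame("scene")[120:340,205:425],None,fx=2,fy=2)
b=r.grab_frame("side")[120:340,240:460];b=cv2.resize(b,None,fx=1.6,fy=2)
cv2.imwrite("pics/d.png",np.hstack([a[:,:440],b]))
E
```

```text
9.6833 [521.69708876  41.76014245 334.1717097 ] [0.01544169 5.1769026  9.58527387] 0.09760490904929346
```

View pics/d.png

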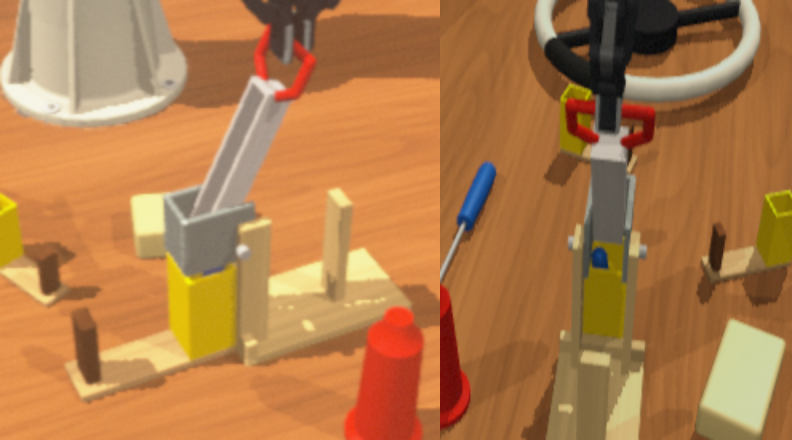

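The tray is at about 1.15 rad. The blue pen end stands in the pot, just above the rim at (210,270). I'll lower the tray along the same path reversed.

>>> jog_arm(
  deltas=[
    {"gripper": 1,"translation": [-0.008,0.13,-0.056],"dr": [0,0,0]},
    {"gripper": 1,"translation": [-0.008,0.125,-0.065],"dr": [0,0,0]},
    {"gripper": 1,"translation": [-0.008,0.12,-0.074],"dr": [0,0,0]},
    {"gripper": 1,"translation": [-0.007,0.115,-0.082],"dr": [0,0,0]},
    {"gripper": 1,"translation": [-0.007,0.108,-0.09],"dr": [0,0,0]},
    {"gripper": 1,"translation": [-0.007,0.102,-0.098],"dr": [0,0,0]},
    {"gripper": 1,"translation": [-0.006,0.094,-0.105],"dr": [0,0,0]},
    {"gripper": 1,"translation": [-0.006,0.087,-0.111],"dr": [0,0,0]},
    {"gripper": 1,"translation": [-0.005,0.078,-0.117],"dr": [0,0,0]},
    {"gripper": 1,"translation": [-0.005,0.07,-0.123],"dr": [0,0,0]},
    {"gripper": 1,"translation": [-0.004,0.061,-0.127],"dr": [0,0,0]},
    {"gripper": 1,"translation": [-0.003,0.052,-0.131],"dr": [0,0,0]},
  ],
)

```text
clock: 10.78
eef_pos: [513.9, 155.5, 212.2]
tcp_rot: [-3.14, -0.001, -1.505]
contact_force: [7.6, -5.3, -2.1]
opening: 0.104
```

>>> jog_arm(
  deltas=[
    {"gripper": 1,"translation": [-0.003,0.042,-0.135],"dr": [0,0,0]},
    {"gripper": 1,"translation": [-0.002,0.032,-0.137],"dr": [0,0,0]},
    {"gripper": 1,"translation": [-0.001,0.022,-0.139],"dr": [0,0,0]},
    {"gripper": 1,"translation": [-0.001,0.012,-0.135],"dr": [0,0,0]},
    {"gripper": 1,"translation": [0,0,0],"dr": [0,0,0]},
    {"gripper": 1,"translation": [0,0,0],"dr": [0,0,0]},
  ],
)

```text
clock: 11.28
eef_pos: [513.7, 165.1, 157.9]
tcp_rot: [-3.14, -0.003, -1.505]
contact_force: [8.9, -7.6, -2.6]
opening: 0.101
```

>>> jog_arm(
  deltas=[
    {"gripper": 0.6,"translation": [0,0,0],"dr": [0,0,0]},
    {"gripper": 0.25,"translation": [0,0,0],"dr": [0,0,0]},
    {"gripper": 0.25,"translation": [0,0,0],"dr": [0,0,0]},
    {"gripper": 0.25,"translation": [0,0,0],"dr": [0,0,0]},
    {"gripper": 0.25,"translation": [0,0.01,0.15],"dr": [0,0,0]},
    {"gripper": 0.25,"translation": [0,0.01,0.2],"dr": [0,0,0]},
    {"gripper": 0.25,"translation": [0,0,0.3],"dr": [0,0,0]},
    {"gripper": 0.25,"translation": [0,0,0.3],"dr": [0,0,0]},
    {"gripper": 0.25,"translation": [0,0,0.3],"dr": [0,0,0]},
    {"gripper": 0.25,"translation": [0,0,0.3],"dr": [0,0,0]},
    {"gripper": 0.25,"translation": [0,0,0],"dr": [0,0,0]},
    {"gripper": 0.25,"translation": [0,0,0],"dr": [0,0,0]},
  ],
)

```text
clock: 12.28
eef_pos: [513.2, 168.5, 315.4]
tcp_rot: [-3.139, 0.001, -1.506]
contact_force: [0.5, 0.2, -0.7]
opening: 0.373
```

```bash
python3 - <<'E'
from rig import r
import cv2,numpy as np
s=r.sense();print(s["clock"],s["eef_pos"],s["contact_force"],s["opening"])
a=cv2.resize(r.grab_frame("scene")[160:380,205:425],None,fx=2,fy=2)
b=r.grab_frame("side")[160:380,220:440];b=cv2.resize(b,None,fx=1.6,fy=2)
cv2.imwrite("pics/e.png",np.hstack([a,b]))
E
```

```text
12.2833 [513.1991324  168.49841128 315.36103999] [ 0.47786865  0.20163974 -0.65167066] 0.37317330495530404
```

View pics/e.png

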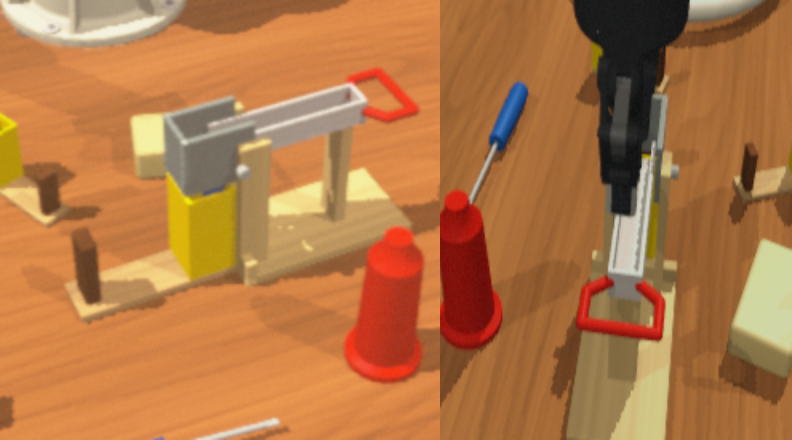

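The tray is level and empty, the pen is in the pot, the holder is at the stop bar, and the gripper is clear.

```bash
python3 -c "
from rig import r
print(r.sign_off())"
```

```text
the job is handed in; nothing more can be done
None
```

The job is handed in at about 12.4 s on the clock; the hand-in gives no verdict, so I can't confirm the judged result.

**What I did:**
- **Holder:** I gripped it by its post, turned it by about 0.25 rad to square it with the stand, and slid it against the stop bar. The bar pushed back with 23 N at the end, and I let go after easing off.
- **Tray:** I swung it by the red handle to about 1.15 rad (estimated from the arm's path, as the joint angle isn't reported), held it there for 0.7 s, then lowered it and let go.

**Last checks:**
- **Pen:** The final pictures show the tray empty, with the blue end of the pen just above the pot's rim. That fits the pen standing banded end down on the pot's floor.
- **Tray and holder:** The tray looks level and the holder is at the stop bar. Just before the final push it measured about 0.5 mm off centre and square to about 0.01 rad. I didn't measure the holder's position again afterwards.
- **Bystanders:** The thread, foam and driver look unmoved, but I judged that by eye.
- **Gripper:** It was well clear, at z = 315 mm, with forces near zero.

**Disagreements:** Triangulating the post top gave a height of 96 mm, against 85 mm in the text, because the scene pixel I picked was poor. Sideways it agreed to about 3 mm, and the grasp worked. The other heights I measured were within about 4 mm of the text.

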